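Clamp the gel trays in the caster with their cam levers

ROBOT

A 6-joint arm with a two-finger parallel gripper is mounted at the origin on the work surface. World frame = base frame: x ahead of the robot, y to its left, z up, the work surface at z = 0. Lengths are in m, angles in degrees, forces in N, time in s.
With the tool pointing down it reaches from about 0.25 to 0.85 m from the base axis. Payload 12.5 kg.
Tool frame: the origin (TCP) lies at the very end of the fingers, on their centre line; the grasp point (between the pads) lies 19 mm behind it; z points along the fingers, y is the direction in which the jaws open and shut (so a half turn about z gives the same grasp; the last joint's range is limited). The gripper opens to 93 mm and grips with 3 to 60 N. Pads are 15 mm wide; open, the fingers measure 128 mm over their backs; the gripper's body (75 mm by 188 mm) begins 65 mm behind the grasp point.
Start: joints at [-70.623, 20.094, 94.641, -0, 65.266, -4.847], TCP at [0.226, -0.502, 0.219] pointing down, gripper open.
Joint ranges: [-157.81, 157.81], [-45, 120.19], [0.68, 151.7], [-89.99, 269.99], [4.06, 180], [-164.3, 164.3]. Speed limits (degrees/s): [127.2, 127.2, 159.86, 180, 180, 180].

INTERFACE

Orientations are given as [roll, pitch, yaw] about the fixed x, y, z axes, in that order (R = Rz(yaw) Ry(pitch) Rx(roll)).
In Python, from cell import observe, camera, camera_model, sign_off gives the robot as it stands.
- The arm moves only by the shell command python3 -m pendant 'ROWS' [FORCE]. ROWS is a JSON object of lists of equal length, an entry for each row: "translation": the shift along the tool's x, y, z in units of 40 mm (1.0 is 40 mm), a list of three; "rotation": the turn, a rotation vector about the tool's x, y, z in units of 8 degrees (1.0 is 8 degrees), a list of three; "hand": the closure in counts, from 0 (fully open) to 255 (shut). A call has 1 to 20 rows; each row is the pose to reach, as a shift and turn from the pose measured when the call began, along the tool's axes at that moment; what a row does not reach only later rows make up. A row lasts 1/10 s, in which the tool goes at most 50 mm and 8.59 degrees, less where a joint would pass 70% of its speed; a pose out of reach is approached as far as the arm can. A call with a gripper value outside its range is refused whole. The fingers move at their own pace and stop on an object; FORCE is the grip in N (left out, the last holds). Time passes only in rows, so rows that repeat a pose let the fingers close. It gives the time, the measured TCP pose, the force and the opening at its end, in the units of the state.
- observe(): the state, without advancing time (a new reading comes with each control period).
- camera(name): name is "scene" or "top" or "wrist"; returns the picture (480x640x3 uint8, blue, green, red); there is no depth.
- camera_model(name): a dict with "fx", "fy", "cx", "cy" (pixels), "T" (4x4, takes a point from camera to world coordinates). Camera axes: x right, y up, looking along -z (the intrinsics and any distortion apply to the point x, -y, -z); pixel columns grow to the right and rows downward; lengths in m; the calibration is good to about 2 mm. The wrist camera is an equidistant fisheye: a pixel r from the principal point sees the ray r / f radians off the axis. A picture is of the moment at which its call begins: read the wrist's pose just before it. camera_model takes no time and is no camera call; for the wrist camera it gives the pose at the moment of the call.
- sign_off(): hands the job in, once; it reports no verdict.
The state is a dict: "clock": time; "q": joint angles; "qd": joint speeds; "joint_torque": joint torques, N m; "tcp_pos": TCP position; "eef_rot": TCP orientation; "force": force on the tool from outside, world axes, zero at the start; "moment": the same for the moment, N m; "gripper_width": finger opening in m.
Only numpy, scipy, OpenCV 4.12 (cv2) and the standard library are available. Lean on these libraries where they do the work, as an engineer would, in place of code of your own. Each camera call takes 0.05 s, during which the arm holds its last target. There are 200 camera calls.

TASK

Two of the three bays of the gel caster hold a gel tray with its comb; the third holds only a round bubble level. With a fingertip, push the cam lever of each loaded bay round until it is fully home against its stop, so that the sliding end wall clamps the tray ready for pouring, and leave the empty bay's lever as it is. Lift nothing: trays, combs and level stay where they are but for the push of the clamp, and everything else on the bench is left alone.

Things in the scene. Friction and masses are not known exactly. Their poses are not given: they have to be found in the camera images.
- caster: white three-bay gel caster, fixed; origin on the bench. x runs along the trays from the levers to the fixed end wall, y to the left across the bays, 110 mm apart (left +110, right -110 mm). Base plate 174 x 346 mm, deck 20 mm above the bench, front edge at x = -72 mm. A closing lever's cam (top at 36 mm) pushes its sliding end wall (top at 55 mm) 10 mm to +x against the tray
- lever_left (a joint): cam lever of the left bay (seen by the robot): 0 = open, the arm points out of the caster's front (its -x); grows clockwise from above; 1.571 = clamped, at its stop, the arm lies along the caster's +y beside the sliding wall. Starts at 0 to 0.45. Takes about 3 N sideways 50 mm from the pin, 6 N in the last 0.1 rad; stays where left, but for easing up to 0.05 off the stop
- lever_mid (a joint): cam lever of the middle bay (seen by the robot): 0 = open, the arm points out of the caster's front (its -x); grows clockwise from above; 1.571 = clamped, at its stop, the arm lies along the caster's +y beside the sliding wall. Starts at 0 to 0.45. Takes about 3 N sideways 50 mm from the pin, 6 N in the last 0.1 rad; stays where left, but for easing up to 0.05 off the stop
- lever_right (a joint): cam lever of the right bay (seen by the robot): 0 = open, the arm points out of the caster's front (its -x); grows clockwise from above; 1.571 = clamped, at its stop, the arm lies along the caster's +y beside the sliding wall. Starts at 0 to 0.45. Takes about 3 N sideways 50 mm from the pin, 6 N in the last 0.1 rad; stays where left, but for easing up to 0.05 off the stop
- pivot_left (a point): on the pin of the left bay's lever, half-way up the arm (44.5 mm above the bench)
- tip_left (a point): end of the left bay's lever, on the arm's centre line, 72 mm from the pin, 44.5 mm above the bench. The black arm is a bar 12 mm wide, 38 to 51 mm above the bench; at its end a round post of radius 7.5 mm, 37 to 61 mm above the bench
- bay_left (a point): middle of the left bay on the deck, where the centre of a clamped tray comes to lie (20 mm above the bench)
- pivot_mid (a point): on the pin of the middle bay's lever, half-way up the arm (44.5 mm above the bench)
- tip_mid (a point): end of the middle bay's lever, on the arm's centre line, 72 mm from the pin, 44.5 mm above the bench. The black arm is a bar 12 mm wide, 38 to 51 mm above the bench; at its end a round post of radius 7.5 mm, 37 to 61 mm above the bench
- bay_mid (a point): middle of the middle bay on the deck, where the centre of a clamped tray comes to lie (20 mm above the bench)
- pivot_right (a point): on the pin of the right bay's lever, half-way up the arm (44.5 mm above the bench)
- tip_right (a point): end of the right bay's lever, on the arm's centre line, 72 mm from the pin, 44.5 mm above the bench. The black arm is a bar 12 mm wide, 38 to 51 mm above the bench; at its end a round post of radius 7.5 mm, 37 to 61 mm above the bench
- bay_right (a point): middle of the right bay on the deck, where the centre of a clamped tray comes to lie (20 mm above the bench)
- tray1: clear plastic gel tray lying loose in one of the bays, 100 mm along x, 80 wide, 30 high, open at both ends; origin under its centre; it starts 2.5 to 5 mm short of the fixed wall
- comb1: white comb, 94 mm wide, standing loose in the slots of tray1, its bar resting on the tray's side walls; origin at the centre of the bar's underside (30 mm above the tray's underside); its top is 64 mm above the bench
- tray2: clear plastic gel tray lying loose in one of the bays, 100 mm along x, 80 wide, 30 high, open at both ends; origin under its centre; it starts 2.5 to 5 mm short of the fixed wall
- comb2: white comb, 94 mm wide, standing loose in the slots of tray2, its bar resting on the tray's side walls; origin at the centre of the bar's underside (30 mm above the tray's underside); its top is 64 mm above the bench
- level: round bubble level, 42 mm across, 14 mm high, lying in the empty bay, the one without a tray; origin under its centre
- flask: bystander: conical glass flask, 82 mm across, 121 mm high, beside the caster; origin under its centre
- tube_rack: bystander: rack of small tubes, 75 x 105 x 44 mm, beside the caster; origin under its centre
- tip_box: bystander: box of pipette tips, 85 x 120 x 60 mm; origin under its centre
- pipette: bystander: pipette lying on the bench, about 280 mm long, 26 mm high; origin under its black grip
- buffer_bottle: bystander: white plastic bottle, 76 mm across, 170 mm high; origin under its centre

How it is judged (in metres and radians):
At the end, for the whole second after the job is handed in: Both loaded bays' levers stand within 0.12 rad (7 degrees) of their stop; both trays lie level, at rest and within 1.5 mm of their place against the fixed wall, with the combs upright in their slots; the empty bay's lever end is within 30 mm of where it started (((horizontal distance between level and bay_left below 0.03 m and distance of tip_left from where it was at the start of the episode below 0.03 m and value of joint each of lever_mid, lever_right above 1.45 rad) or (horizontal distance between level and bay_mid below 0.03 m and distance of tip_mid from where it was at the start of the episode below 0.03 m and value of joint each of lever_left, lever_right above 1.45 rad) or (horizontal distance between level and bay_right below 0.03 m and distance of tip_right from where it was at the start of the episode below 0.03 m and value of joint each of lever_left, lever_mid above 1.45 rad)) and x of tray1 in the frame of caster between 0.0385 and 0.0415 m and angle between each of tray1, tray2's own z axis and vertical below 0.05 rad and linear speed of each of tray1, tray2 below 0.01 m/s and z of comb1 in the frame of tray1 between 0.026 and 0.034 m and angle between each of comb1, comb2's own z axis and vertical below 0.15 rad and x of tray2 in the frame of caster between 0.0385 and 0.0415 m and z of comb2 in the frame of tray2 between 0.026 and 0.034 m); the robot touches nothing.
It fails at once if the empty bay's lever is turned (its end shifted over 30 mm) ((horizontal distance between level and bay_left below 0.03 m and distance of tip_left from where it was at the start of the episode above 0.03 m) or (horizontal distance between level and bay_mid below 0.03 m and distance of tip_mid from where it was at the start of the episode above 0.03 m) or (horizontal distance between level and bay_right below 0.03 m and distance of tip_right from where it was at the start of the episode above 0.03 m)).
It fails at once if a tray, comb or the level is lifted (over 10 mm), tipped or shoved out of place (over 20 mm) (height (world z) of any of tray1, tray2, level above 0.03 m or angle between any of tray1, tray2's own z axis and vertical above 0.15 rad or distance of any of tray1, comb1, tray2, comb2, level from where it was at the start of the episode above 0.02 m or height (world z) of any of comb1, comb2 above 0.06 m or angle between any of comb1, comb2's own z axis and vertical above 0.35 rad).
It fails at once if a bystander is lifted, tipped or pushed aside (over 20 mm) (distance of any of flask, tube_rack, tip_box, pipette, buffer_bottle from where it was at the start of the episode above 0.02 m or angle between any of flask, tube_rack, tip_box, pipette, buffer_bottle's own z axis and vertical above 0.2 rad).
It also fails if it takes over 48 s, if anything falls off the work surface, if the arm or the gripper's body presses on something with over 40 N, if the wrist force passes 120 N, or if a joint passes its speed limit or range.

## Working session

There is one attempt and no reset: what is moved stays moved. The work goes in short steps, Python scripts to look and compute and a shell command to move; the robot and the scene stay as the last step left them, time stands still between calls to the robot, and variables do not carry over. Pictures are saved under pics/ and viewed, about 8 in all and at most 12, crops included, and the job is handed in when it is done.

```bash
mkdir -p pics; python3 - <<'E'
from cell import *
import cv2,numpy as np
for n in("top","scene"):
    cv2.imwrite(f"pics/{n}0.png",camera(n)); m=camera_model(n); print(n,{k:np.round(v,4).tolist() for k,v in m.items() if not isinstance(v,str)})
s=observe();print(s)
E
```

```text
top {'fx': 470.5663, 'fy': 470.5663, 'cx': 322.8351, 'cy': 240.1946, 'T': [[0.0142, 0.9929, -0.1181, 0.3617], [-0.9996, 0.0169, 0.0221, -0.0189], [0.0239, 0.1177, 0.9928, 1.3085], [0.0, 0.0, 0.0, 1.0]]}
scene {'fx': 556.6994, 'fy': 556.6994, 'cx': 324.8894, 'cy': 238.6686, 'T': [[-0.1855, -0.858, 0.479, 1.3151], [0.9826, -0.1577, 0.0981, 0.1369], [-0.0086, 0.4889, 0.8723, 1.5292], [0.0, 0.0, 0.0, 1.0]]}
{'clock': 0.1, 'q': array([-7.06230893e+01,  2.01203069e+01,  9.46718092e+01, -7.56046117e-04,
        6.52668944e+01, -4.84732910e+00]), 'qd': array([-0.03950615, -0.04889984, -0.00866709,  0.04406631, -0.08757643,
        0.00023358]), 'joint_torque': array([ 1.59114214e-03, -4.98028708e+01, -2.85704309e+01,  7.01056654e-02,
        2.39318440e-02, -4.39673045e-05]), 'tcp_pos': array([ 0.22558779, -0.50127349,  0.21817407]), 'eef_rot': array([-1.79941143e+02, -4.30252360e-03,  2.42245543e+01]), 'force': array([-0.12480241,  0.8227897 ,  0.31736987]), 'moment': array([-0.00766389, -0.01454255,  0.01884705]), 'gripper_width': 0.09300184005867865}
```

View pics/top0.png

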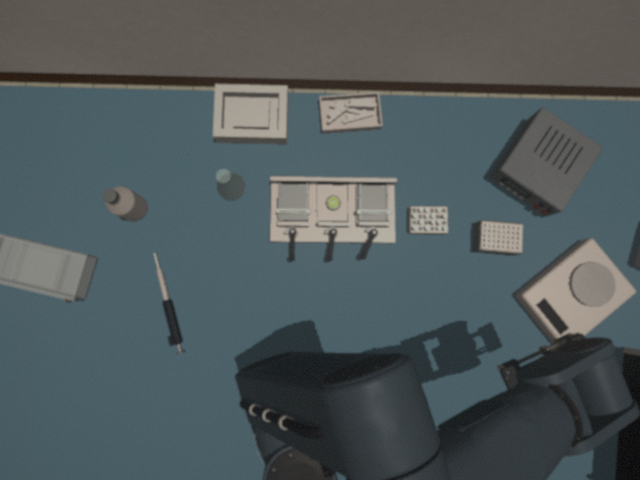

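View pics/scene0.png

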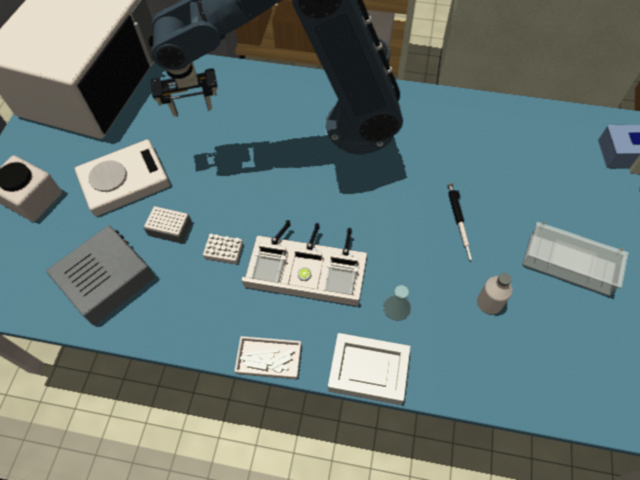

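The top view shows the green level in the middle bay at (333,203). The trays are in the left bay (293,205) and the right bay (373,205). The lever ends are near (291,257), (330,256) and (363,256). I'll enlarge this area to measure it.

```bash
python3 - <<'E'
import cv2,numpy as np
a=cv2.imread("pics/top0.png")[165:270,260:405]; b=cv2.imread("pics/scene0.png")[210:310,235:380]
a=cv2.resize(a,None,fx=4,fy=4,interpolation=cv2.INTER_CUBIC);cv2.imwrite("pics/tc.png",cv2.convertScaleAbs(a,alpha=1.6))
E
cat > h.py <<'E'
import numpy as np
from cell import *
def ray(n,u,v,z,m=None):
    m=m or camera_model(n);T=np.array(m["T"])
    d=T[:3,:3]@[(u-m["cx"])/m["fx"],-(v-m["cy"])/m["fy"],-1];o=T[:3,3]
    return o+d*(z-o[2])/d[2]
E
python3 - <<'E'
import cv2,numpy as np
from h import *
im=cv2.imread("pics/top0.png");h=cv2.cvtColor(im,cv2.COLOR_BGR2HSV)
# white plate: low saturation / bright
r=np.zeros(im.shape[:2],np.uint8);r[165:250,260:402]=1
w=((im[:,:,2]>110)&(r>0)).astype(np.uint8)
w=cv2.morphologyEx(w,cv2.MORPH_CLOSE,np.ones((5,5)))
c=max(cv2.findContours(w,0,2)[0],key=cv2.contourArea);R=cv2.minAreaRect(c);print(R);print(cv2.boxPoints(R))
for p in cv2.boxPoints(R):print(ray("top",*p,.02),ray("top",*p,.055))
g=(h[:,:,0]>25)&(h[:,:,0]<50)&(h[:,:,1]>90)&(r>0);v,u=np.nonzero(g);print("level",u.mean(),v.mean(),ray("top",u.mean(),v.mean(),.032))
E
```

```text
((333.0687561035156, 209.049560546875), (127.04330444335938, 65.78531646728516), 0.795723557472229)
[[269.09644 241.05688]
 [270.01    175.27792]
 [397.04108 177.04224]
 [396.1275  242.8212 ]]
[0.5099727  0.10022131 0.02      ] [0.50594384 0.09698656 0.055     ]
[0.69513804 0.10278452 0.02      ] [0.68607936 0.09948014 0.055     ]
[ 0.69734298 -0.25381786  0.02      ] [ 0.68822441 -0.24743551  0.055     ]
[ 0.51101435 -0.25045183  0.02      ] [ 0.5069572  -0.24416091  0.055     ]
level 333.30555555555554 201.83333333333334 [ 0.62057259 -0.07467186  0.032     ]
```

View pics/tc.png

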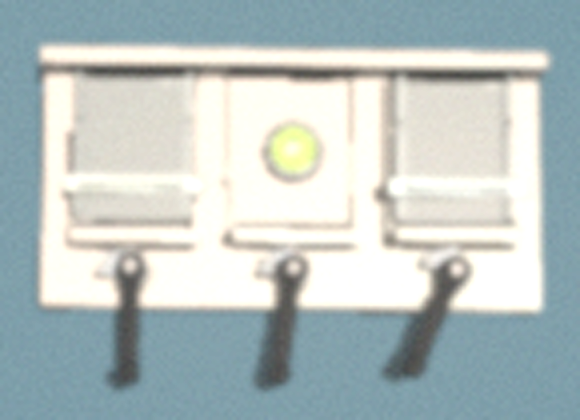

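The crop shows the pins at about (130,265), (292,267) and (455,269). The lever ends are at (122,378), (270,377) and (398,370), and the front corners of the plate at (40,305) and (541,309). The level is in the middle bay, so I will turn only the left and right levers.

```bash
python3 - <<'E'
from h import *
P=lambda x,y,z:ray("top",260+x/4,165+y/4,z)
a,b=P(40,305,.02),P(541,309,.02);ey=(a-b)/np.linalg.norm(a-b);print("front",a,b,np.linalg.norm(a-b),"yaw",np.degrees(np.arctan2(-ey[0],ey[1])))
ex=np.array([ey[1],-ey[0],0]);o=(a+b)/2+.072*ex;print("origin",o)
for n,p,t in(("L",(130,265),(122,378)),("M",(292,267),(270,377)),("R",(455,269),(398,370))):
    p=P(*p,.052);t=P(*t,.058);d=t-p;d[2]=0
    print(n,p,t,"len",np.hypot(*d[:2]),"ang",np.arctan2(d@ey,-d@ex),"casterframe pin",(p-o)@ex,(p-o)@ey)
m=camera_model("scene");T=np.array(m["T"])
E
```

```text
front [0.5094803  0.09772824 0.02      ] [ 0.51256396 -0.24802108  0.02      ] 0.3457630691956157 yaw 0.510995401791089
origin [ 0.58301927 -0.07450429  0.02      ]
L [0.53392171 0.03517083 0.052     ] [0.45719851 0.03857342 0.058     ] len 0.07679861863421734 ang 0.05323840158920563 casterframe pin -0.04811747535087391 0.11010863465006829
M [ 0.53446906 -0.07392196  0.052     ] [ 0.45944491 -0.05985522  0.058     ] len 0.07633148069897394 ang 0.19426273780049916 casterframe pin -0.048543089252310746 0.001015299716159547
R [ 0.53503036 -0.18411942  0.052     ] [ 0.46549962 -0.14527229  0.058     ] len 0.07964686524641028 ang 0.5184200309508888 casterframe pin -0.04896459724529046 -0.10918278728562825
```

```bash
python3 - <<'E'
import cv2
b=cv2.imread("pics/scene0.png")[212:312,235:380]
cv2.imwrite("pics/sc.png",cv2.convertScaleAbs(cv2.resize(b,None,fx=5,fy=5,interpolation=cv2.INTER_CUBIC),alpha=1.3))
E
```

```text
(no output)
```

View pics/sc.png

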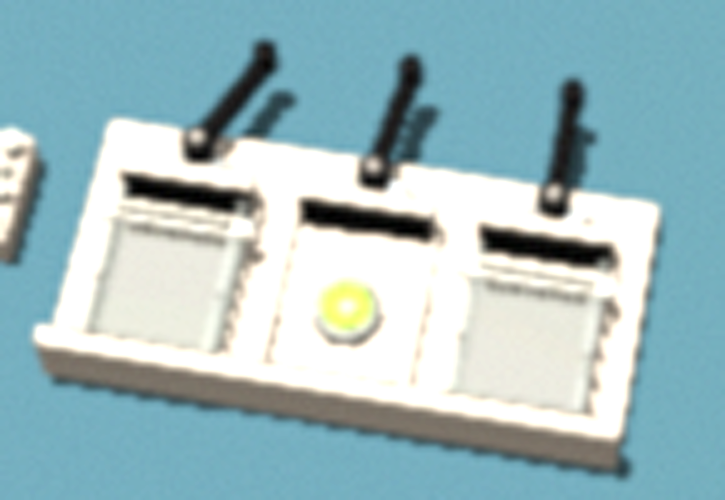

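Both views agree. The plate measures 0.3458 m against 0.346 given, and the pins are 110 mm apart. The scene view again shows the level in the middle bay. Next I'll cross-check the points across the two views and work out the moves to the right lever.

```bash
cat >> h.py <<'E'
from scipy.spatial.transform import Rotation as Ro
PIN={"L":(.534,.035),"R":(.535,-.184)};G=np.radians(.5)
def pose(b,th,gap,r=.042,z=.042):
    "TCP beside arm at angle th, face gap metres from the arm's side"
    a=th-G;u=np.array([-np.cos(a),np.sin(a)]);n=np.array([np.sin(a),np.cos(a)])
    p=np.array(PIN[b])+r*u-(.0135+gap)*n
    return np.r_[p,z],90-np.degrees(a)
def row(p,yaw):
    s=observe();R0=Ro.from_euler("xyz",s["eef_rot"],degrees=True);R1=Ro.from_euler("xyz",[180,0,yaw],degrees=True)
    return np.round(R0.inv().apply(p-s["tcp_pos"])/.04,2).tolist(),np.round(np.degrees((R0.inv()*R1).as_rotvec())/8,2).tolist()
E
python3 - <<'E'
from h import *
def tri(a,b):
    A=[];
    o=[];d=[]
    for n,(u,v) in(("top",a),("scene",b)):
        p=ray(n,u,v,0);q=ray(n,u,v,.3);o.append(p);d.append((q-p)/np.linalg.norm(q-p))
    t=np.linalg.lstsq(np.c_[d[0],-d[1]],o[1]-o[0],rcond=None)[0]
    x,y=o[0]+t[0]*d[0],o[1]+t[1]*d[1];return (x+y)/2,np.linalg.norm(x-y)
S=lambda x,y:(235+x/5,212+y/5);C=lambda x,y:(260+x/4,165+y/4)
for n,a,b in(("pinL",C(130,265),S(554,193)),("pinR",C(455,269),S(200,138)),("pinM",C(292,267),S(375,167)),("tipL",C(124,372),S(572,90)),("tipR",C(402,364),S(263,52))):print(n,*tri(a,b))
for z in(.2,.042):print(z,row(*pose("R",.45,.02,z=z)),pose("R",.45,.02,z=z))
E
```

```text
pinL [0.53347806 0.03769744 0.05227922] 0.005140448005906827
pinR [ 0.53460145 -0.18102202  0.05195811] 0.006198581075580133
pinM [ 0.53433578 -0.07168632  0.05042202] 0.0046531557557114925
tipL [0.46142652 0.03836239 0.05364565] 0.0016869660674319756
tipR [ 0.47007809 -0.15039119  0.05589309] 0.004510085908383895
0.2 ([8.99, -4.31, 0.46], [-0.01, -0.0, -5.06]) (array([ 0.48271569, -0.19635316,  0.2       ]), np.float64(64.71689921911295))
0.042 ([8.99, -4.31, 4.41], [-0.01, -0.0, -5.06]) (array([ 0.48271569, -0.19635316,  0.042     ]), np.float64(64.71689921911295))
```

```bash
python3 -m pendant '{"translation":[[1,-0.5,0],[2,-1,0],[3,-1.5,0],[4,-2,0],[5,-2.4,0.1],[6,-2.9,0.2],[7,-3.4,0.3],[8,-3.8,0.4],[8.99,-4.31,0.46],[8.99,-4.31,0.46],[8.99,-4.31,0.46],[8.99,-4.31,0.46],[8.99,-4.31,0.46],[8.99,-4.31,0.46]],"rotation":[[0,0,-0.6],[0,0,-1.2],[0,0,-1.8],[0,0,-2.4],[0,0,-3],[0,0,-3.6],[0,0,-4.2],[0,0,-4.8],[0,0,-5.06],[0,0,-5.06],[0,0,-5.06],[0,0,-5.06],[0,0,-5.06],[0,0,-5.06]],"hand":[255,255,255,255,255,255,255,255,255,255,255,255,255,255]}' 10
python3 - <<'E'
from h import *
import cv2
cv2.imwrite("pics/w1.png",camera("wrist"))
print(observe()["q"]);print(row(*pose("R",.45,.02,z=.042)))
E
```

```text
clock: 1.5
tcp_pos: [0.4823, -0.1973, 0.2001]
eef_rot: [-180.0, -0.0, 64.6]
force: [-0.2, -0.6, -0.6]
gripper_width: 0.0005
[-2.73754536e+01  1.83266688e+01  1.00015217e+02  4.37074864e-02
  6.16936544e+01 -2.01954079e+00]
([0.02, 0.0, 3.95], [-0.0, -0.0, -0.01])
```

View pics/w1.png

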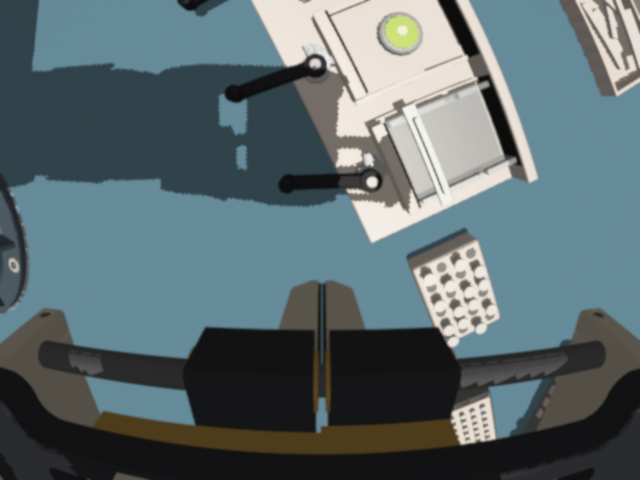

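The wrist view shows the right lever's pin at (372,181) and its post at (288,184). The middle lever has its pin at (316,64) and its post at (234,93). The fingers are shut and clear of everything. I'll refine these points through the fisheye model.

```bash
python3 - <<'E'
from h import *
m=camera_model("wrist");T=np.array(m["T"])
def fr(u,v,z):
    x,y=u-m["cx"],v-m["cy"];r=np.hypot(x,y);a=r/m["fx"]
    d=T[:3,:3]@[np.sin(a)*x/r,-np.sin(a)*y/r,-np.cos(a)];o=T[:3,3];return o+d*(z-o[2])/d[2]
for n,p,t in(("R",(372,181),(288,184)),("M",(316,64),(234,93))):
    p=fr(*p,.052);t=fr(*t,.061);d=t-p;print(n,p,t,np.hypot(*d[:2]),"ang",np.arctan2(d[1],-d[0])+G)
E
```

```text
R [ 0.53612836 -0.18412324  0.052     ] [ 0.47125205 -0.1548525   0.061     ] 0.0711738141533581 ang 0.4325593660804944
M [ 0.53549118 -0.07372295  0.052     ] [ 0.46479394 -0.06623223  0.061     ] 0.07109297493086204 ang 0.11428771990635053
```

```bash
sed -i 's/"R":(.535,-.184)/"R":(.536,-.184)/' h.py
python3 -m pendant '{"translation":[[0,0,1],[0,0,2],[0,0,3],[0.02,0,3.5],[0.02,0,3.8],[0.02,0,3.95],[0.02,0,3.95]],"rotation":[[0,0,0],[0,0,0],[0,0,0],[0,0,0],[0,0,0],[0,0,0],[0,0,0]],"hand":[255,255,255,255,255,255,255]}'
python3 - <<'E'
from h import *
for th in np.r_[.43:1.53:12j]:print(round(th,2),*row(*pose("R",th,0)))
E
```

```text
clock: 2.25
tcp_pos: [0.4828, -0.1966, 0.0422]
eef_rot: [-180.0, -0.0, 64.6]
force: [0.4, -0.2, 0.1]
gripper_width: 0.0006
0.43 [0.49, 0.02, 0.01] [-0.0, -0.01, -0.16]
0.53 [0.6, -0.01, 0.01] [-0.0, -0.0, 0.56]
0.63 [0.71, -0.03, 0.01] [-0.0, -0.0, 1.28]
0.73 [0.82, -0.04, 0.01] [-0.0, -0.0, 1.99]
0.83 [0.93, -0.03, 0.01] [-0.0, -0.0, 2.71]
0.93 [1.04, -0.02, 0.01] [-0.0, -0.0, 3.42]
1.03 [1.15, 0.0, 0.01] [-0.0, -0.0, 4.14]
1.13 [1.25, 0.04, 0.01] [-0.0, -0.0, 4.86]
1.23 [1.35, 0.08, 0.01] [-0.0, -0.0, 5.57]
1.33 [1.45, 0.14, 0.01] [-0.01, -0.0, 6.29]
1.43 [1.54, 0.2, 0.01] [-0.01, -0.0, 7.0]
1.53 [1.62, 0.27, 0.01] [-0.01, -0.0, 7.72]
```

```bash
python3 -m pendant '{"translation":[[0.25,0,0],[0.49,0.02,0],[0.55,0,0],[0.6,-0.01,0],[0.65,-0.02,0],[0.71,-0.03,0],[0.82,-0.04,0],[0.93,-0.03,0],[1.04,-0.02,0],[1.15,0,0],[1.25,0.04,0],[1.35,0.08,0],[1.45,0.14,0],[1.5,0.17,0],[1.54,0.2,0],[1.54,0.2,0]],"rotation":[[0,0,0],[0,0,-0.16],[0,0,0.2],[0,0,0.56],[0,0,0.9],[0,0,1.28],[0,0,1.99],[0,0,2.71],[0,0,3.42],[0,0,4.14],[0,0,4.86],[0,0,5.57],[0,0,6.29],[0,0,6.65],[0,0,7],[0,0,7]],"hand":[255,255,255,255,255,255,255,255,255,255,255,255,255,255,255,255]}'
python3 - <<'E'
from h import *
for th,g in((1.53,0),(1.571,0),(1.571,.003),(1.571,-.003),(1.571,-.006)):print(th,g,*row(*pose("R",th,g)))
E
```

```text
clock: 3.85
tcp_pos: [0.5168, -0.1439, 0.043]
eef_rot: [-180.0, -0.0, 8.6]
force: [-3.2, -1.9, 2.6]
gripper_width: 0.0003
1.53 0 [0.09, -0.02, 0.02] [-0.0, -0.0, 0.72]
1.571 0 [0.14, -0.02, 0.02] [-0.0, -0.0, 1.02]
1.571 0.003 [0.07, -0.03, 0.02] [-0.0, -0.0, 1.02]
1.571 -0.003 [0.21, -0.01, 0.02] [-0.0, -0.0, 1.02]
1.571 -0.006 [0.29, -0.0, 0.02] [-0.0, -0.0, 1.02]
```

```bash
python3 -m pendant '{"translation":[[0.05,-0.01,0],[0.09,-0.02,0],[0.12,-0.02,0],[0.14,-0.02,0],[0.17,-0.01,0],[0.2,-0.01,0],[0.2,-0.01,0]],"rotation":[[0,0,0.4],[0,0,0.72],[0,0,0.9],[0,0,1.02],[0,0,1.02],[0,0,1.02],[0,0,1.02]],"hand":[255,255,255,255,255,255,255]}'
python3 -c "
from h import *
print(row(*pose('R',1.571,0)))"
```

```text
clock: 4.55
tcp_pos: [0.5208, -0.1414, 0.0431]
eef_rot: [-179.9, 0.5, 0.6]
force: [-22.1, -4.0, 14.5]
gripper_width: 0.0005
([0.03, 0.02, 0.03], [-0.01, 0.07, 0.02])
```

```bash
python3 -m pendant '{"translation":[[0.05,0,0],[0.09,0,0],[0.12,0,0],[0.12,0,0]],"rotation":[[0,0,0],[0,0,0],[0,0,0],[0,0,0]],"hand":[255,255,255,255]}'
```

```text
clock: 4.95
tcp_pos: [0.5209, -0.141, 0.043]
eef_rot: [-179.8, 1.2, 0.8]
force: [-27.7, -8.7, 17.6]
gripper_width: 0.0005
```

The force rose to 28 N and the tip stopped advancing, so the lever is on its stop. I'll back off, rise and check.

```bash
python3 -m pendant '{"translation":[[-0.3,0,0],[-1,0,0],[-1.2,0,-0.3],[-1.4,0,-1.2],[-1.4,0,-2.2],[-1.4,0,-3.2],[-1.4,0,-3.95],[-1.4,0,-3.95],[-1.4,0,-3.95]],"rotation":[[0,0,0],[0,0,0],[0,0,0],[0,0,0],[0,0,0],[0,0,0],[0,0,0],[0,0,0],[0,0,0]],"hand":[255,255,255,255,255,255,255,255,255]}'
python3 - <<'E'
from h import *
import cv2
cv2.imwrite("pics/w2.png",camera("wrist"))
np.save("m2.npy",camera_model("wrist"),allow_pickle=True)
for z in(.2,.042):print(row(*pose("L",.05,.02,z=z)))
E
```

```text
clock: 5.85
tcp_pos: [0.4685, -0.1417, 0.2027]
eef_rot: [-179.9, 1.1, 0.8]
force: [-0.5, -0.2, 0.4]
gripper_width: 0.0007
([0.62, -3.61, 0.04], [-0.13, 0.1, -10.85])
([0.7, -3.6, 3.99], [-0.13, 0.1, -10.85])
```

View pics/w2.png

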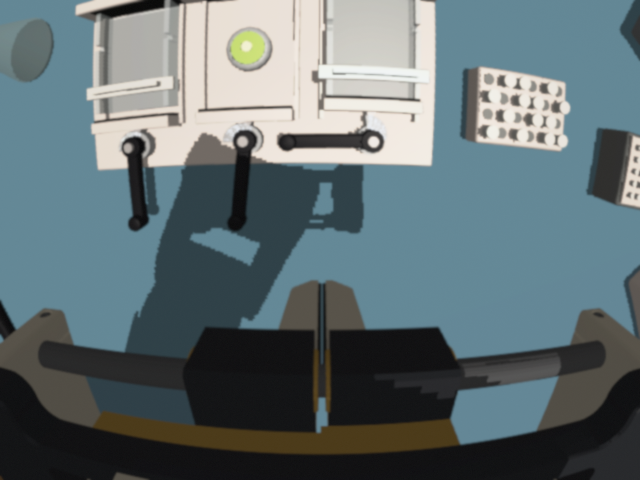

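The right arm now lies along the wall, with its pin at (372,141) and post at (287,142). The left lever has its pin at (133,147) and post at (137,223). The middle lever hasn't moved: pin (245,139), post (236,223).

```bash
cat >> h.py <<'E'
def fr(m,u,v,z):
    T=np.array(m["T"]);x,y=u-m["cx"],v-m["cy"];r=np.hypot(x,y);a=r/m["fx"]
    d=T[:3,:3]@[np.sin(a)*x/r,-np.sin(a)*y/r,-np.cos(a)];o=T[:3,3];return o+d*(z-o[2])/d[2]
def lever(m,p,t):
    p=fr(m,*p,.052);t=fr(m,*t,.061);d=t-p;print(p,t,np.hypot(*d[:2]),"ang",np.arctan2(d[1],-d[0])+G)
E
python3 - <<'E'
from h import *
m=np.load("m2.npy",allow_pickle=True).item()
lever(m,(372,141),(287,142));lever(m,(245,139),(236,223));lever(m,(133,147),(137,223))
E
```

```text
[ 0.53467024 -0.18300791  0.052     ] [ 0.53310277 -0.11229385  0.061     ] 0.07073142992134117 ang 1.5573603250658752
[ 0.53542982 -0.07546142  0.052     ] [ 0.46341117 -0.06698066  0.061     ] 0.07251626926848756 ang 0.12594459260736635
[0.53300013 0.03241537 0.052     ] [0.46278034 0.03081425 0.061     ] 0.07023804152240357 ang -0.014070900863048125
```

The right lever reads 1.557 rad, so it is clamped. The left lever is next.

```bash
python3 -m pendant '{"translation":[[0,-0.4,0],[0.1,-0.8,0],[0.2,-1.2,0],[0.3,-1.6,0],[0.3,-2,0],[0.4,-2.4,0],[0.5,-2.8,0],[0.55,-3.2,0],[0.62,-3.61,0.04],[0.62,-3.61,0.04],[0.62,-3.61,0.04],[0.62,-3.61,0.04],[0.62,-3.61,0.04]],"rotation":[[0,0,-1],[0,0,-2],[0,0,-3],[0,0,-4],[0,0,-5],[0,0,-6],[0,0,-7],[0,0,-8],[0,0,-9],[0,0,-10],[-0.13,0.1,-10.85],[-0.13,0.1,-10.85],[-0.13,0.1,-10.85]],"hand":[255,255,255,255,255,255,255,255,255,255,255,255,255]}'
python3 - <<'E'
from h import *
print(observe()["q"]);print(row(*pose("L",.03,.02,z=.042)))
E
```

```text
clock: 7.2
tcp_pos: [0.4903, 0.0033, 0.1994]
eef_rot: [-179.9, 0.0, 87.5]
force: [-0.2, -0.5, -0.3]
gripper_width: 0.0006
[-5.04427417e+00  1.52573495e+01  1.04387192e+02 -2.22438468e-02
  6.04571140e+01 -2.48417839e+00]
([-0.02, 0.03, 3.93], [-0.01, 0.0, -0.17])
```

```bash
python3 -m pendant '{"translation":[[0,0,1],[0,0,2],[0,0,3],[-0.02,0.03,3.5],[-0.02,0.03,3.8],[-0.02,0.03,3.93],[-0.02,0.03,3.93]],"rotation":[[0,0,0],[0,0,0],[0,0,0],[0,0,-0.1],[0,0,-0.17],[0,0,-0.17],[0,0,-0.17]],"hand":[255,255,255,255,255,255,255]}'
python3 - <<'E'
from h import *
for th in np.r_[0:1.45:15j]:print(round(th,2),*row(*pose("L",th,0)))
E
```

```text
clock: 7.9
tcp_pos: [0.4913, 0.0024, 0.0422]
eef_rot: [-179.9, 0.0, 88.7]
force: [-0.6, -0.6, 0.1]
gripper_width: 0.0006
0.0 [0.47, 0.01, 0.0] [-0.01, 0.0, -0.22]
0.1 [0.58, -0.02, 0.0] [-0.01, 0.0, 0.52]
0.21 [0.69, -0.04, 0.0] [-0.01, 0.0, 1.26]
0.31 [0.8, -0.05, 0.0] [-0.01, 0.0, 2.01]
0.41 [0.92, -0.05, 0.0] [-0.01, 0.0, 2.75]
0.52 [1.03, -0.04, 0.0] [-0.01, 0.0, 3.49]
0.62 [1.14, -0.01, 0.0] [-0.01, 0.01, 4.23]
0.72 [1.25, 0.03, 0.0] [-0.01, 0.01, 4.97]
0.83 [1.35, 0.07, 0.0] [-0.01, 0.01, 5.71]
0.93 [1.45, 0.13, 0.0] [-0.01, 0.01, 6.46]
1.04 [1.54, 0.2, 0.0] [-0.01, 0.01, 7.2]
1.14 [1.63, 0.28, 0.0] [-0.01, 0.01, 7.94]
1.24 [1.7, 0.36, 0.0] [-0.01, 0.01, 8.68]
1.35 [1.77, 0.46, 0.0] [-0.01, 0.01, 9.42]
1.45 [1.83, 0.56, 0.0] [-0.01, 0.01, 10.16]
```

```bash
python3 -m pendant '{"translation":[[0.2,0,0],[0.4,0,0],[0.47,0.01,0],[0.53,0,0],[0.58,-0.02,0],[0.69,-0.04,0],[0.8,-0.05,0],[0.92,-0.05,0],[1.03,-0.04,0],[1.14,-0.01,0],[1.25,0.03,0],[1.35,0.07,0],[1.45,0.13,0],[1.54,0.2,0],[1.63,0.28,0],[1.7,0.36,0],[1.77,0.46,0],[1.8,0.51,0],[1.83,0.56,0],[1.83,0.56,0]],"rotation":[[0,0,0],[0,0,-0.2],[0,0,-0.22],[0,0,0.1],[0,0,0.52],[0,0,1.26],[0,0,2.01],[0,0,2.75],[0,0,3.49],[0,0,4.23],[0,0,4.97],[0,0,5.71],[0,0,6.46],[0,0,7.2],[0,0,7.94],[0,0,8.68],[0,0,9.42],[0,0,9.8],[0,0,10.16],[0,0,10.16]],"hand":[255,255,255,255,255,255,255,255,255,255,255,255,255,255,255,255,255,255,255,255]}'
python3 - <<'E'
from h import *
for th,g in((1.53,0),(1.571,0),(1.571,-.003),(1.571,-.005)):print(th,g,*row(*pose("L",th,g)))
E
```

```text
clock: 9.9
tcp_pos: [0.5145, 0.0757, 0.0423]
eef_rot: [-180.0, 0.2, 7.4]
force: [-4.7, 1.0, 2.4]
gripper_width: 0.0003
1.53 0 [0.1, -0.0, 0.01] [-0.0, 0.03, 0.58]
1.571 0 [0.14, -0.01, 0.01] [-0.0, 0.03, 0.87]
1.571 -0.003 [0.22, -0.0, 0.01] [-0.0, 0.03, 0.87]
1.571 -0.005 [0.27, 0.0, 0.01] [-0.0, 0.03, 0.87]
```

```bash
python3 -m pendant '{"translation":[[0.05,0,0],[0.1,0,0],[0.14,0,0],[0.18,0,0],[0.22,0,0],[0.25,0,0],[0.25,0,0]],"rotation":[[0,0,0.4],[0,0,0.58],[0,0,0.8],[0,0,0.87],[0,0,0.87],[0,0,0.87],[0,0,0.87]],"hand":[255,255,255,255,255,255,255]}'
```

```text
clock: 10.6
tcp_pos: [0.5194, 0.0773, 0.0419]
eef_rot: [180.0, 0.9, 0.6]
force: [-25.9, 1.3, 20.1]
gripper_width: 0.0007
```

```bash
python3 -m pendant '{"translation":[[0.05,0,0],[0.09,0,0],[0.11,0,0],[0.11,0,0]],"rotation":[[0,0,0],[0,0,0],[0,0,0],[0,0,0]],"hand":[255,255,255,255]}'
python3 -m pendant '{"translation":[[-0.3,0,0],[-1,0,0],[-1.2,0,-0.3],[-1.4,0.4,-1.2],[-1.4,0.8,-2.2],[-1.4,1.2,-3.2],[-1.4,1.6,-3.95],[-1.4,1.8,-3.95],[-1.4,1.8,-3.95],[-1.4,1.8,-3.95]],"rotation":[[0,0,0],[0,0,0],[0,0,0],[0,0,0],[0,0,0],[0,0,0],[0,0,0],[0,0,0],[0,0,0],[0,0,0]],"hand":[255,255,255,255,255,255,255,255,255,255]}'
python3 - <<'E'
from h import *
import cv2
cv2.imwrite("pics/w3.png",camera("wrist"))
np.save("m3.npy",camera_model("wrist"),allow_pickle=True)
E
```

```text
clock: 11.0
tcp_pos: [0.5192, 0.0775, 0.0417]
eef_rot: [180.0, 1.5, 0.7]
force: [-23.3, 0.2, 20.2]
gripper_width: 0.0004
clock: 12.0
tcp_pos: [0.4678, 0.0052, 0.2002]
eef_rot: [180.0, 1.5, 0.7]
force: [0.7, 0.1, 0.6]
gripper_width: 0.0004
```

View pics/w3.png

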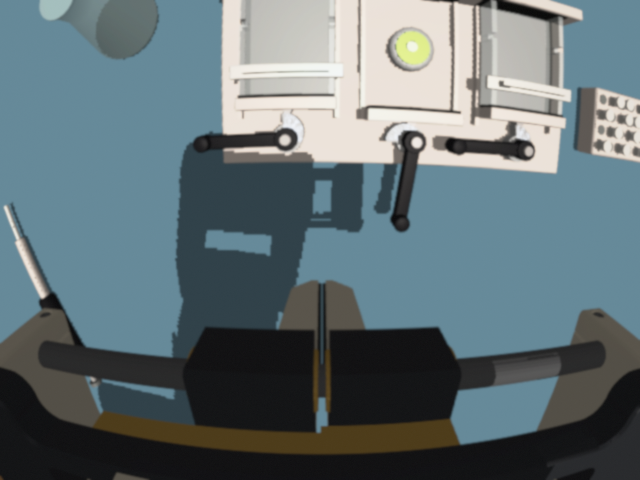

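The left arm now lies along its wall, with its pin at (287,139) and post at (202,144). The right lever is still along its wall, pin (527,151) and post (457,145). The middle lever is at pin (414,142), post (401,223), and the combs are standing.

```bash
python3 - <<'E'
from h import *
m=np.load("m3.npy",allow_pickle=True).item()
lever(m,(287,139),(202,144));lever(m,(414,142),(401,223));lever(m,(527,151),(457,145))
import cv2
a=camera("top");print(observe()["clock"])
cv2.imwrite("pics/top3.png",a);c=lambda i:cv2.convertScaleAbs(cv2.resize(i[165:270,260:405],None,fx=5,fy=5,interpolation=cv2.INTER_CUBIC),alpha=1.4)
i=cv2.imread("pics/w3.png");cv2.imwrite("pics/w3c.png",cv2.resize(i[0:175,185:600],None,fx=1.9,fy=1.9,interpolation=cv2.INTER_CUBIC))
cv2.imwrite("pics/top3c.png",c(a))
E
```

```text
[0.53386678 0.03474272 0.052     ] [0.53187591 0.1059361  0.061     ] 0.07122120809323677 ang 1.5515659256438097
[ 0.53420436 -0.07262745  0.052     ] [ 0.4646346  -0.06369719  0.061     ] 0.07014058109719178 ang 0.13639264743622512
[ 0.5347029  -0.18485561  0.052     ] [ 0.53470245 -0.10865243  0.061     ] 0.07620318252742486 ang 1.579516982979074
12.1
```

View pics/w3c.png

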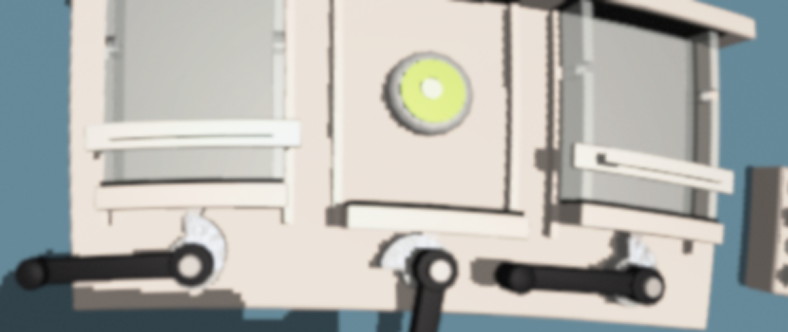

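View pics/top3c.png

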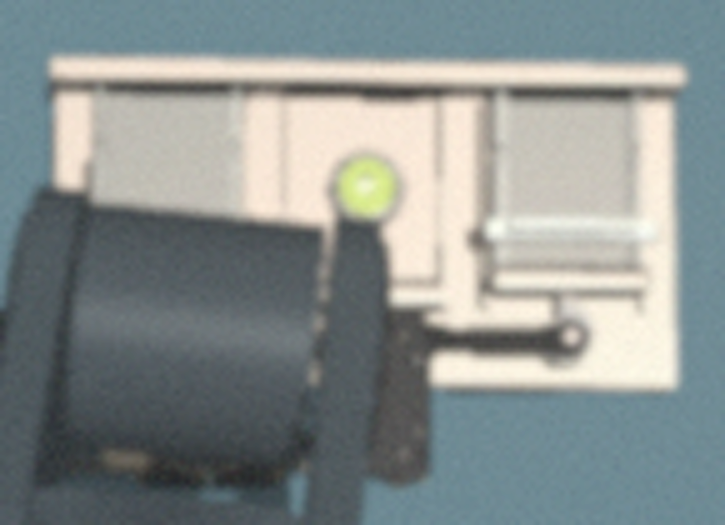

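Both loaded bays read home on their stops. The walls are up against the trays, the middle lever is unmoved and the arm is clear, so I'm handing in.

```bash
python3 -c "
from cell import *
print(sign_off())"
```

```text
the job is handed in; nothing more can be done
None
```

I pushed the left and right levers home with the closed fingertips and handed the job in at about 12 s. I left the middle lever alone because that bay holds the bubble level.

- **Clamped levers:** at the end of each push the force held at 23–28 N and the tip stopped advancing. Last camera readings were left 1.55 rad and right 1.56–1.58 rad; both need to be above 1.45.
- **Middle lever:** it read 0.11–0.14 rad in all three wrist pictures, which is within measuring noise. My first estimate from the top camera was rougher, at 0.19.
- **Trays and combs:** in the last pictures the sliding walls are up against the trays and the combs stand upright. I judged the trays' fit against the fixed wall by eye and did not measure it to the 1.5 mm tolerance.
- **Everything else:** the level and the bystanders I could see look unmoved. The arm was about 0.2 m up and touching nothing. No check failed.

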